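# Stroke the bow bumper of a damped test carriage

### The arm

A 7-joint arm with a two-finger parallel gripper is mounted at the origin on the work surface. World frame = base frame: x ahead of the robot, y to its left, z up, the work surface at z = 0. Lengths are in mm, angles in rad, forces in N, time in s.
With the tool pointing down it reaches from about 425 to 825 mm from the base axis. Payload 3.6 kg.
Tool frame: the origin (TCP) lies between the finger pads; the fingertips stand 14 mm ahead of it and the grasp point (between the pads) lies 5 mm behind it; z points along the fingers, y is the line along which they close (so a half turn about z gives the same grasp; the last joint's range is limited). The gripper opens to 85 mm and grips with 20 to 120 N. Pads are 22 mm wide; open, the fingers measure 114 mm over their backs; the gripper's body (76 mm by 85 mm) begins 54 mm behind the grasp point. The pads swing forward as they close: fully open they stand 13 mm farther back than shut.
Start: joints at [-1.214, 0.615, -0.013, 1.423, 0.008, 1.103, -0.04], TCP at [242.754, 602.938, 245.297] pointing down, gripper open.
Joint ranges: [-3.12, 3.12], [-0.3, 2.06], [-1.34, 1.32], [0.26, 2.42], [-1.36, 4.5], [0.01, 1.98], [-2.84, 2.84]. Speed limits (rad/s): [2.79, 2.79, 3.14, 3.14, 3.14, 3.14, 3.14].

### API

Orientations are given as a unit quaternion [x, y, z, w].
In Python, from cell import sense, snapshot, camera_info, hand_in gives the robot as it stands. The module is installed in compiled form; this text tells all that it offers.
- The arm moves only by the tool jog_arm, never from a script. Its argument "targets" is a list of rows, each a list of 3 entries, a list of its own where there are three numbers: the shift along the tool's x, y, z scaled (see below), then the turn about the tool's z scaled (see below), then the closure, from -1 (fully open) to 1 (shut). In form: [[[tx, ty, tz], roll, grip], ...]. A call has 1 to 5 rows; each row shifts and turns the commanded pose from where the row before left it, along the tool's axes as they then stand; what a row does not reach is not made up. The controller multiplies each number of a shift by 40 mm and each number of a turn by 0.15 rad. A row lasts 1/10 s, in which the tool goes at most 50 mm and 8.59 degrees, less where a joint would pass 70% of its speed; a pose out of reach is approached as far as the arm can. A call with a number of a shift or a turn outside -1 to 1 is refused whole. A call with a gripper value outside its range is refused whole. The fingers move at their own pace and stop on an object; the grip force is fixed at half the most. Time passes only in rows, so rows that do not move let the fingers close. It gives the time, the measured TCP pose, the force, the opening and the grip force at its end, in the units of the state.
- sense(): the state, without advancing time (a new reading comes with each control period).
- snapshot(name): name is "scene" or "top" or "wrist"; returns the picture (480x640x3 uint8, red, green, blue); there is no depth.
- camera_info(name): a dict with "fx", "fy", "cx", "cy" (pixels), "camera_from_world" (4x4, takes a point from world to camera coordinates). Camera axes: x right, y down, z forward; pixel columns grow to the right and rows downward; lengths in mm; the calibration is good to about 2 mm. A picture is of the moment at which its call begins: read the wrist's pose just before it. camera_info takes no time and is no camera call; for the wrist camera it gives the pose at the moment of the call.
- hand_in(): hands the job in; it is judged then, once.
The state is a dict: "t": time; "joint_positions": joint angles; "joint_vel": joint speeds; "tau": joint torques, N m; "eef_pos": TCP position; "tcp_rot": TCP orientation; "contact_force": force on the tool from outside, world axes, zero at the start; "wrist_torque": the same for the moment, N m; "width": finger opening in mm; "grip_force": force on a finger pad.
Only numpy, scipy, OpenCV 4.12 (cv2) and the standard library are available. Lean on these libraries where they do the work, as an engineer would, in place of code of your own. Each camera call takes 0.05 s, during which the arm holds its last target. There are 200 camera calls.

### The job

Test the rubber bow bumper of the sliding carriage: with the fingers push it back along the rails, squeezing its springs 60 to 80 mm (9 to 12 N), and in that one push stroke along the bow from the collar nearer the robot to the far collar, keeping the squeeze in that band all the way while the carriage creeps off. Do not bottom the springs or let the carriage run into its rear buffer; then take the fingers away and finish when the carriage has rolled back home and come to rest, leaving the other things on the cart undisturbed.

Things in the scene. Friction and masses are not known exactly. Their poses are not given: they have to be found in the camera images.
- bench: Fixed track: dark steel plate 270 x 800 x 10 mm (y -40 to +760), rails along y at x = -105, +105 mm, tops under 73 mm, bare between. Origin: on the table under the front of the bow when both joints are 0. +y: travel of the carriage; +x: along the bow, away from the robot. The rails rise 50 mm per metre towards +y, so the carriage rolls home by itself.
- carriage (a joint): Travel of the carriage along the bench's +y, m: 0 home on its front stops, 0.40 rear buffer (keep below 0.39). Slab 240 x 130 mm, 12 kg nominal, 0.6 to 1.4 times that as loaded; drag 90 N s/m, no dry friction; weight pulls it home with 6 N nominal (3.5 to 8.5). 10.5 N of push drives it at 0.02 to 0.08 m/s: it does not stand still while the squeeze is in the band.
- bumper (a joint): Squeeze of the bow's springs towards the carriage, m: 0 free, 0.11 bottomed (keep below 0.10). 150 N/m, no preload, damping 6 N s/m, moving mass 0.6 kg: 0.060 to 0.080 is 9 to 12 N along the bench's +y. The bow's front stands at bench y = carriage + bumper (the two joint values).
- bow_mid (a point): Crown of the bow: foremost point of its front, at bar height (75 mm above the table at home, 50 mm higher per metre of travel); moves with bumper and carriage, axes as the bench's. The bow is a level black rubber bar 20 mm thick, its front an arc of 170 mm radius convex to -y, centred 170 mm behind this point, reaching 100 mm either way in x. Free room below and before it.
- near_collar (a point): Front of the bow at the collar nearer the robot (bright ring 28 mm across, 12 mm wide, on the bar), x = -70 mm, y = +15 mm from bow_mid. The stroke starts here.
- far_collar (a point): Front of the bow at the far collar, x = +70, y = +15 mm from bow_mid. The stroke ends here. The fingers are at a collar when their middle is over 55 mm from the crown in x. Behind the bow, the carriage slab begins 180 mm from the crown, top 88 mm high at home, with a box and knob up to 138 mm.
- terminal_block: Bystander: black terminal block 90 x 45 x 32 mm with three copper ring terminals, origin under its middle.
- connector_housing: Bystander: black bakelite connector housing 70 x 50 x 35 mm with a round spout on +x, origin under its middle.
- coupler_a: Bystander: zinc hex coupler, 34 mm across flats, 50 mm high, standing, origin under its middle.
- coupler_b: Bystander: a second zinc hex coupler, the same.
- screwdriver: Bystander: screwdriver lying on the cart.
- parts_tray: Bystander: empty grey tray 140 x 200 x 35 mm.

How it is judged (in metres and radians):
On the way, in this order (a step that is already met when the one before it is completed fails the run):
1. springs squeezed 60 to 80 mm with the fingers at the near collar (value of joint bumper between 0.06 and 0.08 m and x of the grasp point in the frame of bow_mid below -0.055 m and y of the grasp point in the frame of bow_mid between -0.08 and 0.05 m and z of the grasp point in the frame of bow_mid below 0.08 m), for 0.3 s.
2. springs squeezed 60 to 80 mm with the fingers between the near collar and the crown (value of joint bumper between 0.06 and 0.08 m and x of the grasp point in the frame of bow_mid between -0.048 and -0.017 m and y of the grasp point in the frame of bow_mid between -0.08 and 0.05 m and z of the grasp point in the frame of bow_mid below 0.08 m), for 0.3 s.
3. springs squeezed 60 to 80 mm with the fingers at the crown (value of joint bumper between 0.06 and 0.08 m and x of the grasp point in the frame of bow_mid between -0.015 and 0.015 m and y of the grasp point in the frame of bow_mid between -0.08 and 0.05 m and z of the grasp point in the frame of bow_mid below 0.08 m), for 0.3 s.
4. springs squeezed 60 to 80 mm with the fingers between the crown and the far collar (value of joint bumper between 0.06 and 0.08 m and x of the grasp point in the frame of bow_mid between 0.017 and 0.048 m and y of the grasp point in the frame of bow_mid between -0.08 and 0.05 m and z of the grasp point in the frame of bow_mid below 0.08 m), for 0.3 s.
5. springs squeezed 60 to 80 mm with the fingers at the far collar (value of joint bumper between 0.06 and 0.08 m and x of the grasp point in the frame of bow_mid above 0.055 m and y of the grasp point in the frame of bow_mid between -0.08 and 0.05 m and z of the grasp point in the frame of bow_mid below 0.08 m), for 0.3 s.
At the end, for the whole second after the job is handed in: The carriage is back within 15 mm of home and at rest, the bumper is free (squeeze under 10 mm) and nothing touches it (value of joint carriage below 0.015 m and value of joint bumper below 0.01 m and velocity of joint carriage between -0.02 and 0.02 m/s).
It fails at once if the squeeze leaves the band (under 54 mm or over 86 mm) in the middle of the stroke (y of the grasp point in the frame of bow_mid between -0.08 and 0.05 m and z of the grasp point in the frame of bow_mid below 0.08 m and x of the grasp point in the frame of bow_mid between -0.05 and 0.05 m and value of joint carriage above 0.01 m and (value of joint bumper below 0.054 m or value of joint bumper above 0.086 m)).
It fails at once if the bumper springs are bottomed (value of joint bumper above 0.1 m).
It fails at once if the carriage runs into its rear buffer (value of joint carriage above 0.39 m).
It fails at once if another thing on the cart is disturbed (distance of any of terminal_block, connector_housing, coupler_a, coupler_b, screwdriver, parts_tray from where it was at the start of the episode above 0.03 m).
It also fails if it takes over 54 s, if anything falls off the work surface, if the arm or the gripper's body presses on something with over 40 N, if the wrist force passes 120 N, or if a joint passes its speed limit or range.

## Working session

There is one attempt and no reset: what is moved stays moved. The work goes in short steps, Python scripts to look and compute and a tool call to move; the robot and the scene stay as the last step left them, time stands still between calls to the robot, and variables do not carry over. Pictures are saved under pics/ and viewed, at most 10 in all, crops included, and the job is handed in when it is done.

Besides the shell and the picture viewer there is one more tool, called after "Call:" as a command line: name --argument value ..., lists and objects as JSON in quotes. jog_arm: Moves the arm, as the interface text tells. Shifts and turns lie within -1 to 1; 1 stands for 40 mm of shift or 0.15 rad of turn. Its arguments: {"type":"object","properties":{"targets":{"type":"array"}},"required":["targets"]}

```bash
mkdir -p pics; python3 - <<'E'
from cell import *
import cv2,json
for n in("scene","top"):
    im=snapshot(n);cv2.imwrite(f"pics/{n}0.png",im[:,:,::-1])
    c=camera_info(n);print(n,c)
s=sense();print(s)
E
```

```text
scene {'fx': 509.1065701688915, 'fy': 509.1065701688915, 'cx': 323.74893276469186, 'cy': 235.44284169752405, 'camera_from_world': array([[-6.50288345e-01,  7.59648377e-01, -7.70794690e-03,
         3.92188171e+02],
       [ 5.01594516e-01,  4.21719931e-01, -7.55351072e-01,
        -1.46977824e+02],
       [-5.70550620e-01, -4.95062262e-01, -6.55275016e-01,
         1.61953921e+03],
       [ 0.00000000e+00,  0.00000000e+00,  0.00000000e+00,
         1.00000000e+00]])}
top {'fx': 510.27062723634356, 'fy': 510.27062723634356, 'cx': 322.6647631256195, 'cy': 242.69055011652932, 'camera_from_world': array([[ 5.01284325e-02, -9.98742100e-01,  1.16548648e-03,
        -1.33387961e+02],
       [-9.74684003e-01, -4.91754457e-02, -2.18112060e-01,
         5.06934533e+02],
       [ 2.17895010e-01,  9.79763467e-03, -9.75923035e-01,
         1.22165611e+03],
       [ 0.00000000e+00,  0.00000000e+00,  0.00000000e+00,
         1.00000000e+00]])}
{'t': 0.1, 'joint_positions': array([-1.21452124,  0.61582271, -0.01260343,  1.42476965,  0.00811722,
        1.10343298, -0.04039878]), 'joint_vel': array([-0.00200306, -0.00042537,  0.00234085, -0.00296688,  0.00251898,
       -0.00028356,  0.00023231]), 'tau': array([ 1.56395596e-03, -4.70388472e+01,  2.60474347e-01, -1.71573079e+01,
        1.01285364e-02,  5.86274356e-03,  7.84590185e-06]), 'eef_pos': array([242.51979206, 602.33250121, 244.24360921]), 'tcp_rot': array([ 1.90189730e-01,  9.81746631e-01, -1.17418729e-03, -1.99862858e-04]), 'contact_force': array([0.29158647, 0.60348178, 0.22623546]), 'wrist_torque': array([-0.01017238, -0.02761506,  0.03303412]), 'grip_force': 0.0, 'width': 85.34250137082898}
```

View pics/top0.png

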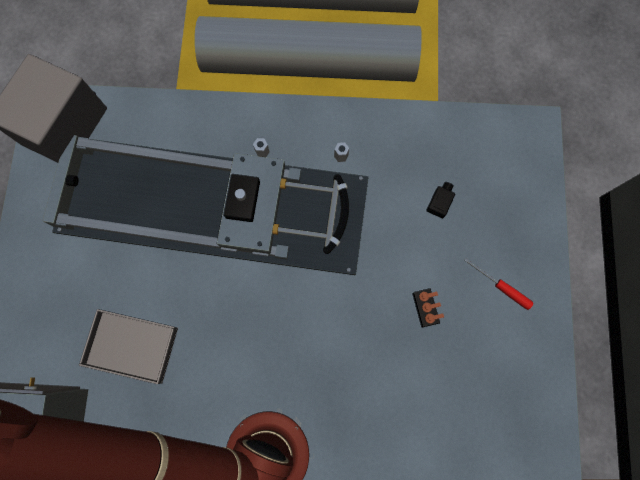

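View pics/scene0.png

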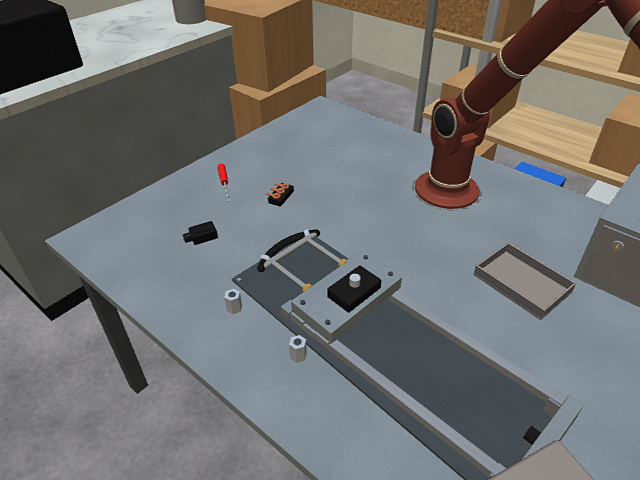

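The top view shows the bench's plate corners at about (367,177), (355,274), (53,233) and (77,137), with collars at (332,242) near and (341,185) far. I'll fit the bench pose and check it with an overlay.

```bash
cat >h.py <<'E'
import numpy as np,cv2
from scipy.optimize import least_squares
from cell import *
def proj(c,P):
    P=np.atleast_2d(P);M=c["camera_from_world"];q=P@M[:3,:3].T+M[:3,3]
    return np.c_[c["fx"]*q[:,0]/q[:,2]+c["cx"],c["fy"]*q[:,1]/q[:,2]+c["cy"]]
def b2w(p,B):
    B=np.atleast_2d(np.array(B,float));c,s=np.cos(p[2]),np.sin(p[2])
    return np.c_[p[0]+c*B[:,0]-s*B[:,1],p[1]+s*B[:,0]+c*B[:,1],B[:,2]]
E
python3 - <<'E'
from h import *
c=camera_info("top")
B=[(135,-40,10),(-135,-40,10),(-135,760,10),(135,760,10)]
px=np.array([(367,177),(355,274),(53,233),(77,137)],float)
r=least_squares(lambda p:(proj(c,b2w(p,B))-px).ravel(),[600,0,0],x_scale=[100,100,.1])
p=r.x;print(p,r.fun.round(1))
K=[(0,0,75),(-70,15,75),(70,15,75)]
print(proj(c,b2w(p,K)),b2w(p,K))
im=cv2.imread("pics/top0.png");
x0,y0,f=200,120,4
big=cv2.resize(im[y0:270,x0:400],None,fx=f,fy=f,interpolation=cv2.INTER_CUBIC)
arc=[(170*np.sin(a),170-170*np.cos(a),75) for a in np.linspace(-.62,.62,30)]
for q in list(proj(c,b2w(p,B+arc+K))): cv2.circle(big,tuple(int(v) for v in (q-[x0,y0])*f),2,(0,255,0),-1)
cv2.imwrite("pics/ov.png",big)
E
```

```text
[ 5.81127174e+02 -1.68506172e+02 -8.94593909e-02] [ 1.4 -1.   0.8  0.9 -1.7 -0.4 -0.5  0.1]
[[348.35976198 215.62185329]
 [338.68935108 241.90159458]
 [346.0253026  188.36166411]] [[ 581.12717394 -168.50617242   75.        ]
 [ 512.7471933  -147.31234673   75.        ]
 [ 652.18735802 -159.81996282   75.        ]]
```

View pics/ov.png

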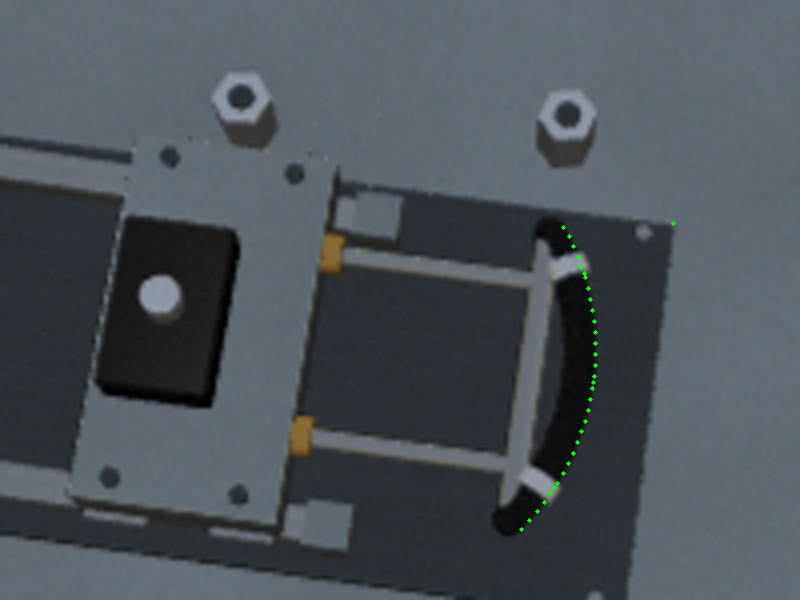

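The overlay lies on the bow's front to within a few mm; the collars suggest a small shift in x. I'll refit with the collar centres, far (342.5,186.5) and near (335,240.5), and work out where the tool stands in bench axes.

```bash
cat >>h.py <<'E'
def tcp(p,s):
    e=s["eef_pos"];c,sn=np.cos(p[2]),np.sin(p[2]);d=e[:2]-p[:2]
    from scipy.spatial.transform import Rotation as R
    X=R.from_quat(s["tcp_rot"]).as_matrix()[:,0];f=s["contact_force"]
    rot=lambda v:np.array([c*v[0]+sn*v[1],-sn*v[0]+c*v[1]])
    return rot(d),e[2],np.arctan2(X[1],X[0])-p[2]-np.pi/2,rot(f)
E
python3 - <<'E'
from h import *
c=camera_info("top")
B=[(135,-40,10),(-135,-40,10),(-135,760,10),(135,760,10),(65.9,24.3,84),(-65.9,24.3,84)]
px=np.array([(368.7,175.8),(355,274),(53,233),(77,137),(342.5,186.5),(335,240.5)],float)
r=least_squares(lambda p:(proj(c,b2w(p,B))-px).ravel(),[600,0,0],x_scale=[100,100,.1])
p=r.x;np.save("p.npy",p);print(p,r.fun.round(1))
print(tcp(p,sense()), b2w(p,[(-68,-60,75),(68,330,75)]))
E
```

```text
[ 5.81857533e+02 -1.69160805e+02 -8.87928694e-02] [-0.  -0.1  1.1  0.6 -1.5 -0.5 -0.3  0.   0.1  1.5  0.6 -1.8]
(array([-406.41404518,  738.36281575]), np.float64(244.24360921452276), np.float64(1.276878184928513), array([0.23692328, 0.62696115])) [[ 508.80484408 -222.89445098   75.        ]
 [ 678.85280564  153.50917649   75.        ]]
```

Call:
jog_arm --targets '[[[-0.9, 0, 0], 1, 1], [[-0.9, 0, 0], 1, 1], [[-0.9, 0, 0], 1, 1], [[-0.9, 0.3, 0], 1, 1], [[-0.9, 0.5, 0], 1, 1]]'

```text
t: 0.6
eef_pos: [404.9, 510.4, 244.9]
tcp_rot: [0.539, 0.843, -0.001, -0.0]
contact_force: [1.0, 1.6, 0.4]
width: 12.3
grip_force: 0.0
```

Call:
jog_arm --targets '[[[-0.9, 0.6, 0], 1, 1], [[-0.9, 0.6, 0], 1, 1], [[-0.9, 0.6, 0], 1, 1], [[-0.9, 0.6, 0], 0.5, 1], [[-1, 0.5, 0], 0, 1]]'

```text
t: 1.1
eef_pos: [544.8, 349.7, 244.2]
tcp_rot: [0.737, 0.675, -0.0, 0.0]
contact_force: [0.6, 0.1, 0.1]
width: 0.1
grip_force: 0.0
```

```bash
python3 -c "
from h import *
s=sense();print(s['t'],tcp(np.load('p.npy'),s),s['joint_positions'].round(2),s['width'],s['eef_pos'])"
```

```text
1.1 (array([-82.92767495, 513.49037628]), np.float64(244.22535105338915), np.float64(0.0011024699406179117), array([0.56074155, 0.11775067])) [-0.79  0.63  0.33  1.44 -0.22  1.11 -0.51] 0.11676793545382322 [544.79094635 349.66039146 244.22535105]
```

Call:
jog_arm --targets '[[[-1, 0.1, 0], 0, 1], [[-1, 0.1, 0], 0, 1], [[-1, 0.1, 0], 0, 1], [[-1, 0, 0], 0, 1], [[-1, 0, 0], 0, 1]]'

```text
t: 1.6
eef_pos: [537.8, 148.8, 244.9]
tcp_rot: [0.737, 0.676, -0.0, -0.0]
contact_force: [0.3, -0.1, 0.8]
width: 0.2
grip_force: 0.0
```

Call:
jog_arm --targets '[[[-1, 0, 0], 0, 1], [[-1, 0, 0], 0, 1], [[-1, 0, 0], 0, 1], [[-1, 0, 0], 0, 1], [[-1, 0, 0], 0, 1]]'

```text
t: 2.1
eef_pos: [520.4, -50.2, 245.0]
tcp_rot: [0.737, 0.676, -0.0, -0.0]
contact_force: [0.9, -0.0, -0.1]
width: 0.4
grip_force: 0.0
```

Call:
jog_arm --targets '[[[-1, 0, 0], 0, 1], [[-1, 0, 0], 0, 1], [[-1, 0, 0], 0, 1], [[-1, 0, 0], 0, 1], [[0, 0, 0.5], 0, 1]]'

```text
t: 2.6
eef_pos: [506.3, -217.2, 227.6]
tcp_rot: [0.741, 0.672, -0.001, 0.005]
contact_force: [0.5, -1.6, 0.4]
width: -0.4
grip_force: 0.0
```

```bash
python3 -c "
from h import *
s=sense();print(s['t'],tcp(np.load('p.npy'),s),s['joint_positions'].round(2),s['width'],s['eef_pos'])"
```

```text
2.6 (array([-70.95382884, -54.53647994]), np.float64(227.58988971061703), np.float64(-0.009446707417784417), array([ 0.64852341, -1.55619563])) [ 0.11  0.5   0.38  1.75 -0.22  0.93  0.48] -0.4011946295031157 [ 506.34713624 -217.19052001  227.58988971]
```

Call:
jog_arm --targets '[[[-0.4, 0, 0], 0, 1], [[0, 0, 1], 0, 1], [[0, 0, 1], 0, 1], [[0, 0, 1], 0, 1], [[0, 0, 0.7], 0, 1]]'

```text
t: 3.1
eef_pos: [505.2, -223.3, 75.1]
tcp_rot: [0.737, 0.676, -0.0, -0.001]
contact_force: [0.8, 0.7, -0.3]
width: -0.4
grip_force: 0.0
```

Call:
jog_arm --targets '[[[0, 0, 0], 0, 1], [[0, 0, 0], 0, 1]]'

```text
t: 3.3
eef_pos: [506.2, -224.3, 77.8]
tcp_rot: [0.737, 0.676, 0.0, 0.0]
contact_force: [-0.4, -0.1, -0.2]
width: 0.1
grip_force: 0.0
```

```bash
python3 -c "
from h import *
s=sense();print(s['t'],tcp(np.load('p.npy'),s),s['joint_positions'].round(2),s['joint_vel'].round(3),s['eef_pos'])
im=[snapshot(n) for n in('top','scene')]
a=cv2.resize(im[0][130:280,240:440],(800,600),interpolation=cv2.INTER_CUBIC)
cv2.imwrite('pics/t1.png',a[:,:,::-1]);cv2.imwrite('pics/s1.png',cv2.resize(im[1][180:380,180:440],None,fx=3,fy=3)[:,:,::-1])
for i in range(6): snapshot('wrist');print(tcp(np.load('p.npy'),sense())[3].round(2))"
```

```text
3.3 (array([-70.41737637, -61.66151184]), np.float64(77.80485731334022), np.float64(0.0025333642441114357), array([-0.39619286, -0.17204507])) [ 0.2   0.7   0.28  1.88 -0.32  0.6   0.6 ] [-0.006 -0.037  0.014 -0.02  -0.    -0.005 -0.002] [ 506.24965433 -224.33505345   77.80485731]
[ 0.04 -1.12]
[ 0.85 -0.37]
[-0.8  -0.23]
[-0.07  0.37]
[ 0.23 -0.4 ]
[0.01 0.22]
```

View pics/t1.png

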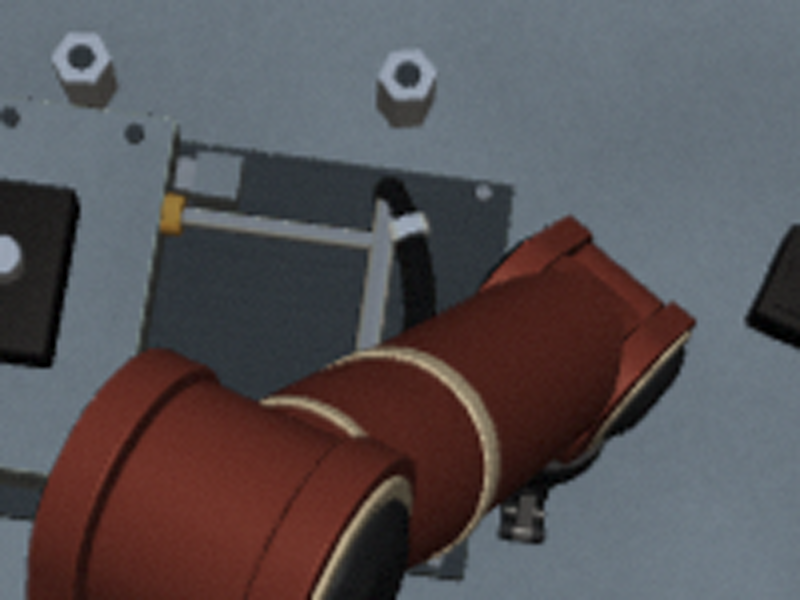

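View pics/s1.png

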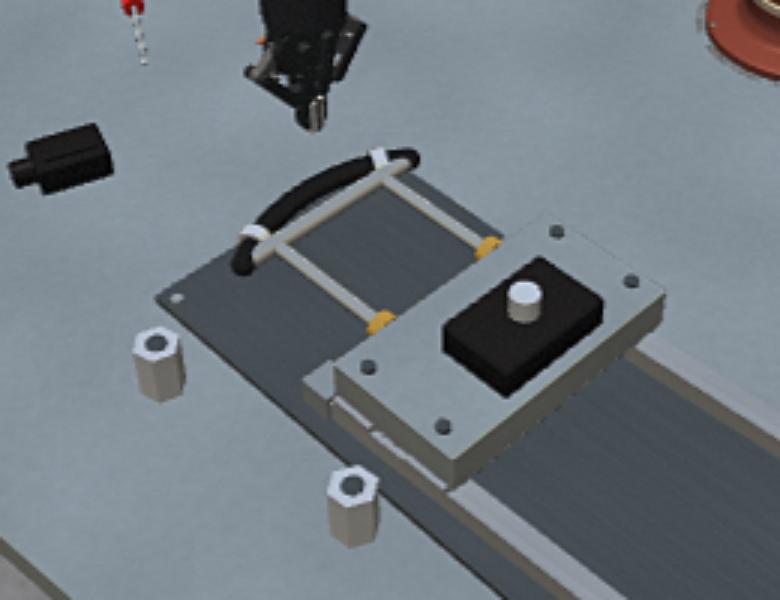

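The top crop shows the gripper just in front of the near collar. The scene crop shows closed fingertips near (318,125), before and beside the near collar at (380,158), with the far collar at (254,232) and knob at (525,290). I'll build a tracker of knob and far collar in the scene camera for carriage and bumper values, while creeping close.

Call:
jog_arm --targets '[[[0.5, 0.1, 0.05], 0, 1], [[0.5, 0, 0.05], 0, 1], [[0, 0, 0], 0, 1], [[0, 0, 0], 0, 1]]'

```text
t: 4.1
eef_pos: [513.3, -184.8, 73.5]
tcp_rot: [0.737, 0.676, -0.0, 0.0]
contact_force: [0.6, 0.0, 0.4]
width: -0.2
grip_force: 0.0
```

```bash
cat >m.py <<'E'
from h import *
import os,sys
p=np.load("p.npy");c=camera_info("scene");M=c["camera_from_world"]
S=dict(knob=(355,277,0,138,22),ring=(264.7,257.3,68,80,9))
s=sense();g=cv2.cvtColor(snapshot("scene"),cv2.COLOR_RGB2GRAY).astype(np.float32)
if not os.path.exists("base.npy"): np.save("base.npy",g)
g0=np.load("base.npy")
def ray(px,z):  # bench xy of pixel at height z
    f=lambda a:proj(c,b2w(p,(a[0],a[1],z)))[0]-px
    return least_squares(f,[0,150]).x
def patch(img,uv,sc,h):
    o=np.arange(-h,h+1)*sc
    U,V=np.meshgrid(uv[0]+o,uv[1]+o);return cv2.remap(img,U.astype(np.float32),V.astype(np.float32),cv2.INTER_LINEAR)
def depth(P): return (b2w(p,P)[0]@M[:3,:3].T+M[:3,3])[2]
def track(n,ds,q=None):
    u,v,_,z,h=S[n];a=ray(np.array([u,v]),z);P0=(a[0],a[1],z);T=patch(g0,(u,v),1,h);sc=[]
    for d in ds:
        P=(a[0],a[1]+d,z+.05*(d if q is None else q));k=depth(P0)/depth(P)
        sc.append(np.corrcoef(patch(g,proj(c,b2w(p,P))[0],k,h).ravel(),T.ravel())[0,1])
    i=int(np.argmax(sc));return ds[i],sc[i],a
q,sq,a1=track("knob",np.arange(-10,400,.5))
y,sy,a2=track("ring",np.arange(q-10,q+112,.5),q)
t=tcp(p,s);xy=t[0]
print(f"t {s['t']:.2f} q {q:.1f}({sq:.2f}) b {y-q:.1f}({sy:.2f}) F {t[3].round(1)} Fb {-t[3][1]/.15:.0f} tcp {xy.round(1)} z {t[1]:.1f} yaw {t[2]:.3f} off {xy[1]-y:.1f}")
if len(sys.argv)>1: print(a1,a2)
E
python3 m.py v; python3 m.py
```

```text
t 4.10 q 0.0(1.00) b 0.0(1.00) F [0.6 0.1] Fb -1 tcp [-66.9 -21.7] z 73.5 yaw 0.003 off -21.7
[1.83309832e-01 2.65583424e+02] [67.04271328 22.57240275]
t 4.15 q 0.0(1.00) b 0.0(1.00) F [-0.2  0.3] Fb -2 tcp [-66.9 -22.6] z 73.7 yaw 0.001 off -22.6
```

Call:
jog_arm --targets '[[[0.3, 0, 0], 0, 1], [[0.3, 0, 0], 0, 1], [[0.3, 0, 0], 0, 1], [[0.3, 0, 0], 0, 1], [[0.2, 0, 0], 0, 1]]'

```text
t: 4.7
eef_pos: [518.2, -128.6, 73.4]
tcp_rot: [0.737, 0.676, -0.0, 0.001]
contact_force: [-0.7, -5.2, 0.2]
width: -0.2
grip_force: 2.4
```

```bash
python3 m.py
```

```text
t 4.70 q 0.0(1.00) b 31.5(0.85) F [-0.3 -5.3] Fb 35 tcp [-67.   34.8] z 73.4 yaw 0.002 off 3.3
```

Call:
jog_arm --targets '[[[0.28, 0, 0], 0, 1], [[0.28, 0, 0], 0, 1], [[0.25, 0, 0], 0, 1], [[0.15, 0, 0], 0, 1]]'

```text
t: 5.15
eef_pos: [521.4, -94.1, 73.6]
tcp_rot: [0.738, 0.675, -0.001, 0.003]
contact_force: [-0.6, -10.3, 0.5]
width: 0.1
grip_force: 4.6
```

```bash
python3 m.py
```

```text
t 5.15 q 1.0(0.99) b 65.0(0.83) F [  0.3 -10.3] Fb 69 tcp [-66.9  69.4] z 73.6 yaw -0.001 off 3.4
```

Call:
jog_arm --targets '[[[0.12, 0, 0], 0, 1], [[0.12, 0, 0], 0, 1], [[0.12, 0, 0], 0, 1], [[0.12, 0, 0], 0, 1]]'

```text
t: 5.6
eef_pos: [523.0, -77.0, 73.9]
tcp_rot: [0.739, 0.674, -0.002, 0.003]
contact_force: [-1.5, -11.0, 1.6]
width: 0.1
grip_force: 5.1
```

```bash
python3 m.py
```

```text
t 5.60 q 10.5(0.99) b 72.5(0.82) F [ -0.5 -11.1] Fb 74 tcp [-66.8  86.6] z 73.9 yaw -0.003 off 3.6
```

Call:
jog_arm --targets '[[[0.07, 0, 0], 0, 1], [[0.07, 0, 0], 0, 1], [[0.08, 0, 0], 0, 1], [[0.08, 0, 0], 0, 1]]'

```text
t: 6.05
eef_pos: [524.1, -65.2, 74.3]
tcp_rot: [0.739, 0.674, -0.002, 0.003]
contact_force: [-1.2, -9.7, 5.1]
width: 0.2
grip_force: 5.1
```

```bash
python3 m.py
```

```text
t 6.05 q 23.5(0.98) b 72.0(0.82) F [-0.4 -9.8] Fb 65 tcp [-66.7  98.4] z 74.3 yaw -0.003 off 2.9
```

Call:
jog_arm --targets '[[[0.035, 0.12, -0.02], 0, 1], [[0.037, 0.12, -0.01], 0, 1], [[0.04, 0.12, -0.01], 0, 1], [[0.045, 0.12, -0.01], 0, 1]]'

```text
t: 6.5
eef_pos: [531.1, -58.6, 72.6]
tcp_rot: [0.738, 0.674, -0.01, -0.008]
contact_force: [-15.1, -8.3, -2.8]
width: -0.0
grip_force: 7.9
```

```bash
python3 m.py
```

```text
t 6.50 q 35.0(0.98) b 70.0(0.82) F [-14.3  -9.6] Fb 64 tcp [-60.4 105.6] z 72.6 yaw -0.002 off 0.6
```

Call:
jog_arm --targets '[[[0.04, 0.12, -0.01], 0, 1], [[0.04, 0.12, -0.01], 0, 1], [[0.04, 0.12, -0.01], 0, 1]]'

```text
t: 6.85
eef_pos: [547.6, -55.4, 73.1]
tcp_rot: [0.738, 0.674, -0.01, -0.007]
contact_force: [-11.6, -9.0, -4.6]
width: 0.2
grip_force: 6.3
```

```bash
python3 m.py
```

```text
t 6.85 q 45.0(0.98) b 69.5(0.82) F [-10.7 -10. ] Fb 67 tcp [-44.2 110.2] z 73.1 yaw -0.002 off -4.3
```

Call:
jog_arm --targets '[[[0.058, 0.11, -0.01], 0, 1], [[0.062, 0.11, -0.01], 0, 1], [[0.065, 0.11, -0.01], 0, 1], [[0.07, 0.11, -0.01], 0, 1]]'

```text
t: 7.3
eef_pos: [567.9, -47.5, 75.1]
tcp_rot: [0.739, 0.674, -0.009, -0.005]
contact_force: [-10.5, -9.7, -4.0]
width: 0.2
grip_force: 6.0
```

```bash
python3 m.py
```

```text
t 7.30 q 57.5(0.97) b 70.5(0.81) F [ -9.6 -10.6] Fb 71 tcp [-24.7 119.9] z 75.1 yaw -0.002 off -8.1
```

Call:
jog_arm --targets '[[[0.07, 0.11, -0.01], 0, 1], [[0.073, 0.11, -0.01], 0, 1], [[0.077, 0.11, 0], 0, 1], [[0.08, 0.11, 0], 0, 1]]'

```text
t: 7.75
eef_pos: [587.8, -37.6, 76.4]
tcp_rot: [0.739, 0.674, -0.008, -0.004]
contact_force: [-8.1, -9.4, -1.5]
width: -0.0
grip_force: 5.3
```

```bash
python3 m.py
```

```text
t 7.75 q 70.5(0.96) b 70.5(0.81) F [ -7.3 -10.1] Fb 67 tcp [ -5.8 131.5] z 76.4 yaw -0.002 off -9.5
```

Call:
jog_arm --targets '[[[0.08, 0.11, 0], 0, 1], [[0.08, 0.11, 0], 0, 1], [[0.085, 0.11, 0], 0, 1], [[0.088, 0.11, 0], 0, 1]]'

```text
t: 8.2
eef_pos: [608.5, -26.5, 77.6]
tcp_rot: [0.738, 0.674, -0.007, -0.002]
contact_force: [-7.8, -10.1, 2.6]
width: 0.2
grip_force: 5.0
```

```bash
python3 m.py
```

```text
t 8.20 q 82.5(0.95) b 71.5(0.81) F [ -6.9 -10.7] Fb 72 tcp [ 13.9 144.4] z 77.6 yaw -0.002 off -9.6
```

Call:
jog_arm --targets '[[[0.083, 0.11, -0.01], 0, 1], [[0.088, 0.11, -0.01], 0, 1], [[0.092, 0.11, 0], 0, 1], [[0.097, 0.11, 0], 0, 1]]'

```text
t: 8.65
eef_pos: [628.7, -14.3, 79.0]
tcp_rot: [0.738, 0.674, -0.006, -0.0]
contact_force: [-5.3, -10.1, 4.4]
width: 0.1
grip_force: 4.7
```

```bash
python3 m.py
```

```text
t 8.65 q 94.5(0.95) b 71.5(0.77) F [ -4.4 -10.5] Fb 70 tcp [ 33.  158.4] z 79.0 yaw -0.002 off -7.6
```

Call:
jog_arm --targets '[[[0.097, 0.11, -0.01], 0, 1], [[0.102, 0.11, -0.01], 0, 1], [[0.107, 0.11, -0.01], 0, 1], [[0.11, 0.11, -0.01], 0, 1]]'

```text
t: 9.1
eef_pos: [648.6, 0.3, 80.8]
tcp_rot: [0.739, 0.674, -0.006, 0.001]
contact_force: [-5.5, -10.4, 3.1]
width: -0.1
grip_force: 4.6
```

```bash
python3 m.py
```

```text
t 9.10 q 106.0(0.94) b 72.5(0.70) F [ -4.6 -10.8] Fb 72 tcp [ 51.4 174.7] z 80.8 yaw -0.002 off -3.8
```

Call:
jog_arm --targets '[[[0.1, 0.1, -0.01], 0, 1], [[0.1, 0.08, -0.01], 0, 1], [[0.1, 0.07, -0.01], 0, 1], [[0.095, 0.05, -0.01], 0, 1]]'

```text
t: 9.55
eef_pos: [662.9, 14.8, 82.6]
tcp_rot: [0.738, 0.674, -0.005, 0.002]
contact_force: [-3.0, -10.3, 2.5]
width: -0.2
grip_force: 4.3
```

```bash
python3 m.py
```

```text
t 9.55 q 118.0(0.93) b 72.5(0.66) F [ -2.1 -10.5] Fb 70 tcp [ 64.4 190.4] z 82.6 yaw -0.002 off -0.1
```

Now hold at the far collar a little longer with the squeeze steady.

Call:
jog_arm --targets '[[[0.08, 0.02, -0.01], 0, 1], [[0.073, 0, 0], 0, 1], [[0.073, 0, 0], 0, 1], [[0.073, 0, 0], 0, 1], [[0.073, 0, 0], 0, 1]]'

```text
t: 10.1
eef_pos: [665.0, 29.5, 83.3]
tcp_rot: [0.738, 0.674, -0.005, 0.002]
contact_force: [-2.8, -9.8, 2.8]
width: 0.3
grip_force: 4.4
```

```bash
python3 m.py
```

```text
t 10.10 q 132.0(0.93) b 73.0(0.67) F [ -1.9 -10. ] Fb 66 tcp [ 65.2 205.2] z 83.3 yaw -0.002 off 0.2
```

Call:
jog_arm --targets '[[[-0.6, 0, 0], 0, 1], [[-0.8, 0, 0], 0, 1], [[-1, 0, 0], 0, 1], [[-1, 0, 0], 0, 1], [[-1, 0, 0], 0, 1]]'

```text
t: 10.65
eef_pos: [651.7, -137.9, 82.9]
tcp_rot: [0.737, 0.676, 0.0, -0.001]
contact_force: [0.3, -1.0, -0.4]
width: -0.0
grip_force: 0.0
```

Call:
jog_arm --targets '[[[-1, 0, 0], 0, 1], [[-1, 0, 0], 0, 1], [[-0.9, 0, 0], 0, 1], [[0, 0, -0.6], 0, 1], [[0, 0, -1], 0, 1]]'

```text
t: 11.15
eef_pos: [639.2, -253.6, 144.1]
tcp_rot: [0.738, 0.675, -0.001, -0.005]
contact_force: [0.4, 0.3, -0.3]
width: 0.2
grip_force: 0.0
```

Call:
jog_arm --targets '[[[0, 0, -1], 0, 1], [[0, 0, -1], 0, 1], [[0, 0, 0], 0, 1], [[0, 0, 0], 0, 1], [[0, 0, 0], 0, 1]]'

```text
t: 11.65
eef_pos: [641.3, -252.5, 225.4]
tcp_rot: [0.737, 0.676, -0.0, -0.002]
contact_force: [-0.9, -0.2, -0.6]
width: 0.2
grip_force: 0.0
```

Call:
jog_arm --targets '[[[0, 0, 0], 0, 1], [[0, 0, 0], 0, 1], [[0, 0, 0], 0, 1], [[0, 0, 0], 0, 1], [[0, 0, 0], 0, 1]]'

```text
t: 12.15
eef_pos: [642.0, -254.2, 227.1]
tcp_rot: [0.737, 0.676, -0.0, -0.0]
contact_force: [-0.4, 0.3, -1.0]
width: -0.2
grip_force: 0.0
```

```bash
for i in 1 2 3; do python3 m.py; done
```

```text
t 12.15 q 0.0(1.00) b 0.5(1.00) F [-0.4  0.3] Fb -2 tcp [ 67.4 -79.4] z 227.1 yaw 0.002 off -79.9
t 12.20 q 0.0(1.00) b 0.5(1.00) F [-0.4  0.4] Fb -3 tcp [ 67.4 -79.4] z 227.2 yaw 0.002 off -79.9
t 12.25 q 0.0(1.00) b 0.5(1.00) F [ 0.3 -0.7] Fb 5 tcp [ 67.5 -79.4] z 227.3 yaw 0.002 off -79.9
```

The carriage is home and at rest with the bumper free, so I'll wait half a second more and hand in.

Call:
jog_arm --targets '[[[0, 0, 0], 0, 1], [[0, 0, 0], 0, 1], [[0, 0, 0], 0, 1], [[0, 0, 0], 0, 1], [[0, 0, 0], 0, 1]]'

```text
t: 12.8
eef_pos: [642.0, -254.2, 227.3]
tcp_rot: [0.737, 0.676, -0.0, 0.0]
contact_force: [0.4, -0.4, -0.5]
width: -0.3
grip_force: 0.0
```

```bash
python3 m.py; python3 -c "from cell import *;print(hand_in())"
```

```text
t 12.80 q 0.0(1.00) b 0.0(1.00) F [ 0.4 -0.4] Fb 2 tcp [ 67.5 -79.3] z 227.3 yaw 0.002 off -79.3
the job is handed in; nothing more can be done
None
```

The job is handed in at about 12.8 s, though no verdict came back: I stroked the bow from the near collar to the far one with the squeeze reading about 64–74 mm at each check, the carriage peaked near 0.13 m, and it rolled home and came to rest with the bumper free; I did not check the bystanders afterwards.

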